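# Stack the dip pots on the lazy susan

## Robot

A 7-joint arm with a two-finger parallel gripper is mounted at the origin on the work surface. World frame = base frame: x ahead of the robot, y to its left, z up, the work surface at z = 0. Lengths are in m, angles in rad, forces in N, time in s.
With the tool pointing down it reaches from about 0.35 to 0.9 m from the base axis. Payload 19.9 kg.
Tool frame: the origin (TCP) lies midway between the tips of the shut fingers; the grasp point (between the pads) lies 19 mm behind it; z points along the fingers, y is the line along which they close (so a half turn about z gives the same grasp; the last joint's range is limited). The gripper opens to 85 mm and grips with 20 to 120 N. Pads are 22 mm wide; open, the fingers measure 114 mm over their backs; the gripper's body (76 mm by 85 mm) begins 54 mm behind the grasp point. The pads swing forward as they close: fully open they stand 13 mm farther back than shut.
Start: joints at [1.216, 0.417, -0.01, 1.614, 0.005, 1.111, -0.053], TCP at [0.193, -0.594, 0.207] pointing down, gripper open.
Joint ranges: [-2.81, 2.81], [-0.39, 2.02], [-1.27, 1.25], [0.06, 2.57], [-1.19, 4.33], [0.19, 2], [-2.82, 2.82]. Speed limits (rad/s): [1.89, 1.89, 2.39, 2.39, 3.01, 3.01, 3.01].

## Interface

Orientations are given as [roll, pitch, yaw] about the fixed x, y, z axes, in that order (R = Rz(yaw) Ry(pitch) Rx(roll)).
In Python, from plant import * gives the robot as it stands. The module is installed in compiled form; this text tells all that it offers.
- The arm moves only by the shell command python3 -m pendant 'ROWS' [OPENING] [FORCE]. ROWS is text: rows parted by semicolons, each of 6 numbers parted by spaces: the shift along the world's x, y, z in mm, then the turn, a rotation vector about the world's x, y, z in degrees. In form: x y z rx ry rz; .... A call has 1 to 10 rows; each row is the pose to reach, as a shift and turn from the pose commanded when the call began; what a row does not reach only later rows make up. A row lasts 1/12 s, in which the tool goes at most 41.7 mm and 7.16 degrees, less where a joint would pass 70% of its speed; a pose out of reach is approached as far as the arm can. A call with a gripper value outside its range is refused whole. OPENING is the opening, from 0 (shut) to 1 (fully open), set as the call begins (- or left out, the last holds). The fingers move at their own pace and stop on an object; FORCE is the grip in N (left out, the last holds). Time passes only in rows, so rows that repeat a pose let the fingers close. It gives the time, the measured TCP pose, the force, the opening and the grip force at its end, in the units of the state.
- get_state(): the state, without advancing time (a new reading comes with each control period).
- get_image(name): name is "side" or "top"; returns (picture, depth): 420x560x3 uint8, red, green, blue; 420x560 float32, m along the optical axis (not along the pixel's ray), 0 where there is no reading.
- camera_info(name): a dict with "vertical_fov" (degrees; the focal length in pixels is half the picture's height over the tangent of half this angle, whatever the lens; pixels are square), "cx", "cy" (the principal point, pixels), "origin" and "rotation" of the camera in the world. Camera axes: x right, y down, z forward; pixel columns grow to the right and rows downward; lengths in m; the calibration is good to about 2 mm. A picture is of the moment at which its call begins. camera_info takes no time and is no camera call.
- finish_job(): hands the job in; it is judged then, once.
Trained networks look in the newest picture that a camera, given by its name, has taken for a name from the list of things; names that differ only in an ending like _2 or _b are one class to them, and where a whole thing is asked for, a point or a joint stands for the part that bears it (a point fixed in the world has none). Each returns a list of dicts, best first, with "conf" (0 to 1); they miss things now and then, are a little off and sometimes report something else, mostly with a low value. They report only what shows in the picture. A call takes as long as a camera call. They do not tell look-alikes from the thing itself.
- outline_of(label, camera): "region" (420x560 bool, what is visible of it) and "extent" ([centre column, centre row, width, height] in pixels, round what is visible of it).
- pinpoint(label, camera): "location" ([column, row] in pixels: a listed point, or the origin of a listed thing).
The state is a dict: "t": time; "joint_positions": joint angles; "dq": joint speeds; "tau": joint torques, N m; "tool_pos": TCP position; "eef_rot": TCP orientation; "force": force on the tool from outside, world axes, zero at the start; "wrist_torque": the same for the moment, N m; "grip_width": finger opening in m; "grasp_force": force on a finger pad.
Only numpy, scipy, OpenCV 4.12 (cv2) and the standard library are available. Lean on these libraries where they do the work, as an engineer would, in place of code of your own. Each camera call takes 0.05 s, during which the arm holds its last target. There are 200 camera calls.

## Task

Build the tower of dip pots on the lazy susan: stand the blue pot in the middle of the round cork pad, seat the yellow pot on it, then the green pot on the yellow, and close the top with the steel lid, in that order, each piece fully seated and upright. Set the pieces down rather than dropping them, do not turn the lazy susan, and leave the shaker, jug, glass bowl and tongs where they are.

Things in the scene. Friction and masses are not known exactly. Their poses are not given: they have to be found in the camera images.
- blue_pot: Blue round open dip pot, loose, about 90 g. 62 mm outside from 6 to 40 mm height (the rim), wall 2.5 mm, mouth 57 mm. Below is a tapered foot 6 mm high, 46 mm across at the bottom, 52 at its top: it drops into a pot's mouth and centres itself. Seated on a pot its origin is 34 mm above that pot's. Origin: centre of the foot's underside, z up. Starts upright beside the lazy susan.
- yellow_pot: Yellow round open dip pot, loose, about 90 g. 62 mm outside from 6 to 40 mm height (the rim), wall 2.5 mm, mouth 57 mm. Below is a tapered foot 6 mm high, 46 mm across at the bottom, 52 at its top: it drops into a pot's mouth and centres itself. Seated on a pot its origin is 34 mm above that pot's. Origin: centre of the foot's underside, z up. Starts upright beside the lazy susan.
- green_pot: Green round open dip pot, loose, about 90 g. 62 mm outside from 6 to 40 mm height (the rim), wall 2.5 mm, mouth 57 mm. Below is a tapered foot 6 mm high, 46 mm across at the bottom, 52 at its top: it drops into a pot's mouth and centres itself. Seated on a pot its origin is 34 mm above that pot's. Origin: centre of the foot's underside, z up. Starts upright beside the lazy susan.
- pot_lid: Round steel lid, loose, about 80 g. Disc 62 mm across from 6 to 9 mm height, domed to 12 mm; below it the same 6 mm tapered foot as the pots. Black upright knob 18 mm across on the axis, 12 to 36 mm above the underside: grip it with the fingertips just above the disc. Seated, its origin is 34 mm above the pot's. Origin: centre of the foot's underside, z up. Starts upright beside the lazy susan.
- cork_pad (a point): Round cork pad, 88 mm across, 4 mm thick, fixed on the white plastic lazy susan. This point: centre of the pad's top face, z up, x radially outwards: the plate's centre is 80 mm away along -x. The plate is 330 mm across, its top 35 mm above the shelf (pad top 39 mm); it turns about its centre if pushed sideways (friction 0.25 N m).
- shaker: Stainless shaker with perforated domed lid, 64 mm across, 95 mm high, loose, standing on the lazy susan across from the cork pad. Origin: centre of the underside. To be left alone.
- jug: Small white ceramic jug, 70 mm across, 75 mm high, handle reaching 58 mm from the axis towards its +y, loose, standing on the lazy susan. Origin: centre of the underside. To be left alone.
- glass_bowl: Clear glass bowl, 100 mm across the rim, 45 mm high, loose, standing on the lazy susan. Origin: centre of the underside. To be left alone.
- tongs: Red tongs lying flat on the shelf beyond the lazy susan, about 162 mm long (along their x), 48 mm wide, 12 mm high, loose. Origin: middle of the underside. To be left alone. (An 81 mm high fixed aluminium box stands out of the way, beyond the lazy susan at x above 0.79 m.)
Mind the look-alikes: they are no part of the job. Leave any orange or red look-alike of the pot_lid alone.

How it is judged:
By the outcome, as a careful person would: the job done as asked, in the order asked, and still so for the second after the job is handed in, with the robot touching nothing.
It also fails if it takes over 112 s, if anything falls off the work surface, if the arm or the gripper's body presses on something with over 40 N, if the wrist force passes 120 N, or if a joint passes its speed limit or range.

## Working session

There is one attempt and no reset: what is moved stays moved. The work goes in short steps, Python scripts to look and compute and a shell command to move; the robot and the scene stay as the last step left them, time stands still between calls to the robot, and variables do not carry over. Pictures are saved under pics/ and viewed, at most 14 in all, crops included, and the job is handed in when it is done.

```bash
mkdir -p pics; cat > h.py <<'E'
from plant import *
import numpy as np, cv2
def K(n):
    c=camera_info(n); f=210/np.tan(np.radians(c["vertical_fov"])/2); return f,c["cx"],c["cy"],np.array(c["origin"]),np.array(c["rotation"])
def ray(n,u,v):
    f,cx,cy,o,R=K(n); return o,R@np.array([(u-cx)/f,(v-cy)/f,1.])
def cloud(n,d):
    f,cx,cy,o,R=K(n); v,u=np.mgrid[:420,:560]
    return np.stack([(u-cx)/f*d,(v-cy)/f*d,d],-1)@R.T+o
def proj(n,p):
    f,cx,cy,o,R=K(n); q=R.T@(np.array(p)-o); return f*q[0]/q[2]+cx,f*q[1]/q[2]+cy
E
python3 - <<'E'
from h import *
ims=[]
for n in("side","top"):
    im,d=get_image(n); np.savez(f"{n}0.npz",im=im,d=d); ims.append(im)
    c=camera_info(n);print(n,c["origin"],np.round(c["rotation"],3).tolist(),c["vertical_fov"],c["cx"],c["cy"])
    cv2.imwrite(f"pics/{n}0.png",im[:,:,::-1])
    for l in("blue_pot","yellow_pot","green_pot","pot_lid","cork_pad"):
        print(n,l,[(np.round(x["location"]).tolist(),round(x["conf"],2)) for x in pinpoint(l,n)][:5])
s=get_state();print(s)
E
```

```text
side [0.25707393 0.66714353 0.88616479] [-2.375, -0.021, -2.702] 51.758912698100595 279.91880408524764 207.63394067796597
side blue_pot [([276.0, 356.0], 0.97)]
side yellow_pot [([367.0, 174.0], 0.84)]
side green_pot [([224.0, 337.0], 0.65)]
side pot_lid [([325.0, 143.0], 0.77), ([313.0, 158.0], 0.52), ([349.0, 149.0], 0.51)]
side cork_pad [([254.0, 204.0], 0.64)]
top [ 0.42177543 -0.07021774  1.21641204] [-3.003, 0.028, -1.564] 51.79100082735673 275.23737245080605 208.22045219538782
top blue_pot [([157.0, 269.0], 0.9)]
top yellow_pot [([389.0, 267.0], 0.62), ([160.0, 265.0], 0.35)]
top green_pot [([157.0, 221.0], 0.65)]
top pot_lid [([427.0, 234.0], 0.89), ([386.0, 210.0], 0.72), ([423.0, 201.0], 0.68)]
top cork_pad [([284.0, 183.0], 0.83), ([384.0, 160.0], 0.46)]
{'t': 0.6, 'joint_positions': array([ 1.21553038,  0.41739269, -0.01028219,  1.61363347,  0.00473557,
        1.11069066, -0.05305076]), 'dq': array([ 1.50787415e-03, -9.33372436e-04,  2.11608991e-04, -2.50598374e-04,
        8.23146955e-05,  1.05484008e-03,  2.94297067e-04]), 'tau': array([-4.07837351e-04, -8.63890457e+01,  6.77864626e-01, -4.35088134e+01,
        1.91796769e-02,  2.08200428e-03,  3.27151349e-05]), 'tool_pos': array([ 0.19287211, -0.59445963,  0.20685066]), 'eef_rot': array([-3.14149649e+00,  7.99810565e-05,  3.13717926e-01]), 'force': array([ 0.15028182, -0.06148333,  0.37207208]), 'wrist_torque': array([ 0.01787589, -0.0050556 , -0.01812342]), 'grasp_force': 0.0, 'grip_width': 0.08536424866740644}
```

```bash
sed -i 's/^import numpy.*/&\nfrom scipy.spatial.transform import Rotation as Ro/; s/np.array(c\["rotation"\])/Ro.from_euler("xyz",c["rotation"]).as_matrix()/' h.py
python3 - <<'E'
from h import *
a,b=[cv2.imread(f"pics/{n}0.png") for n in("side","top")]
cv2.imwrite("pics/both.png",cv2.resize(np.vstack([b[:,:],a]),(440*1,660))[:600] if 0 else b)
E
```

```text
(no output)
```

View pics/top0.png

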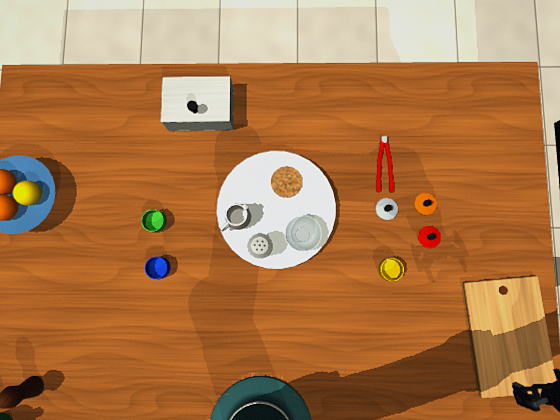

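View pics/side0.png

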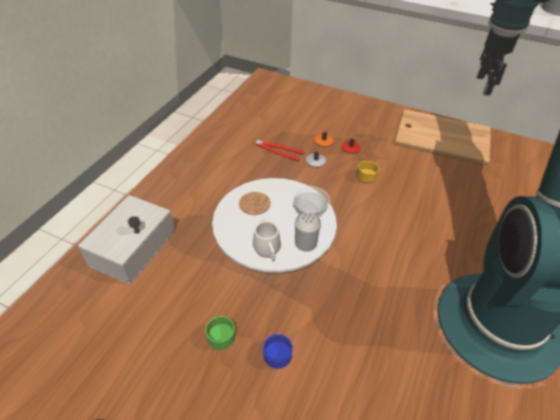

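Top view: blue (157,268), green (153,220), yellow (391,269), cork (287,182). Lid-like things: steel (387,209), orange (426,204), red (429,237). The steel-grey one is the one meant, since the others are painted. An unrelated black-knobbed box stands at (195,105). I'll measure from both views and enlarge the lids.

```bash
cat >> h.py <<'E'
def mask(im,c):
    H=cv2.cvtColor(im,cv2.COLOR_RGB2HSV); h,s,v=H[...,0].astype(int),H[...,1],H[...,2]
    return {"blue":(h>110)&(h<130)&(s>150)&(v>60),"green":(h>45)&(h<75)&(s>130)&(v>60),"yellow":(h>22)&(h<33)&(s>170)&(v>60)}[c]
def circ(p):
    A=np.c_[2*p[:,:2],np.ones(len(p))]; s=np.linalg.lstsq(A,(p[:,:2]**2).sum(1),rcond=None)[0]
    return s[0],s[1],np.sqrt(s[2]+s[0]**2+s[1]**2)
def rim(n,im,d,c,lo,hi):
    P=cloud(n,d); m=mask(im,c)&(d>0)
    k,l,st,ce=cv2.connectedComponentsWithStats(m.astype(np.uint8))
    out=[]
    for i in range(1,k):
        if st[i,4]<60: continue
        q=P[l==i]; q2=q[(q[:,2]>lo)&(q[:,2]<hi)]
        out.append((ce[i].round(),st[i,4],np.percentile(q[:,2],[2,50,98]).round(4),((q2.min(0)+q2.max(0))/2)[:2].round(4) if len(q2)>5 else None,np.ptp(q2,axis=0)[:2].round(3) if len(q2)>5 else None,len(q2)))
    return out
E
python3 - <<'E'
from h import *
for n in("side","top"):
    z=np.load(n+"0.npz"); im,d=z["im"],z["d"]; P=cloud(n,d)
    for c in("blue","green","yellow"):
        for o in rim(n,im,d,c,.03,.05): print(n,c,*o)
    for l,(u,v) in {"table":((300,350),(330,330))[n=="side"] and {"top":(300,350),"side":(350,310)}[n],}.items() if 0 else {}: pass
    pts={"top":dict(table=(330,330),plate=(270,185),cork=(287,182),lid=(387,209),knob=(389,208),shaker=(260,245)),"side":dict(table=(350,330),plate=(240,225),cork=(254,203),lid=(313,161),knob=(317,155))}[n]
    for l,(u,v) in pts.items(): print(n,l,P[v,u].round(4))
    # cork by colour inside plate
    H=cv2.cvtColor(im,cv2.COLOR_RGB2HSV); w=((H[...,1]>60)&(P[...,2]>.025)&(P[...,2]<.055)); u,v=pts["cork"]
    k,lb=cv2.connectedComponents(w.astype(np.uint8)); q=P[lb==lb[v,u]]; print(n,"cork",((q.min(0)+q.max(0))/2).round(4),np.ptp(q,axis=0).round(3),q.mean(0).round(4))
    # plate
    w=(P[...,2]>.022)&(P[...,2]<.2); k,lb=cv2.connectedComponents(w.astype(np.uint8)); q=P[lb==lb[v,u]]; print("plate",((q.min(0)+q.max(0))/2).round(4),np.ptp(q,axis=0).round(3))
im=np.load("top0.npz")["im"]; a=cv2.resize(im[180:290,350:460],None,fx=4,fy=4,interpolation=3)
im=np.load("side0.npz")["im"]; b=cv2.resize(im[110:200,250:350],(440,440),interpolation=3)
cv2.imwrite("pics/lids.png",cv2.resize(np.hstack([a,b]),(800,400))[:,:,::-1])
E
```

```text
side blue [277. 352.] 429 [0.0059 0.0094 0.0412] [0.4152 0.3045] [0.046 0.029] 55
side green [221. 333.] 311 [0.0062 0.0094 0.0408] [0.5357 0.3143] [0.028 0.036] 34
side table [0.3004 0.1615 0.0005]
side plate [0.6564 0.0218 0.0361]
side cork [ 0.6577 -0.0601  0.0432]
side lid [ 0.5931 -0.3347  0.0107]
side knob [ 0.5834 -0.3388  0.0354]
side cork [ 0.6602 -0.0657  0.0395] [0.086 0.088 0.011] [ 0.6595 -0.0645  0.0393]
plate [ 0.5865 -0.0364  0.0782] [0.329 0.33  0.111]
top blue [157. 268.] 376 [0.0063 0.0112 0.044 ] [0.4225 0.2864] [0.057 0.06 ] 77
top green [153. 220.] 347 [0.0061 0.0118 0.0436] [0.5509 0.3008] [0.059 0.061] 67
top yellow [ 27. 193.] 540 [0.0787 0.1045 0.1164] None None 0
top yellow [392. 268.] 367 [0.0052 0.0117 0.0436] [ 0.423  -0.3492] [0.058 0.061] 104
top table [ 0.2577 -0.1868  0.0038]
top plate [ 0.6518 -0.0215  0.0354]
top cork [ 0.6595 -0.0687  0.0398]
top lid [ 0.5853 -0.3422  0.0372]
top knob [ 0.5884 -0.3483  0.0346]
top shaker [ 0.48   -0.0018  0.1326]
top cork [ 0.6618 -0.0673  0.0407] [0.089 0.086 0.015] [ 0.6612 -0.0663  0.0406]
plate [ 0.5867 -0.038   0.0811] [0.327 0.326 0.107]
```

View pics/lids.png

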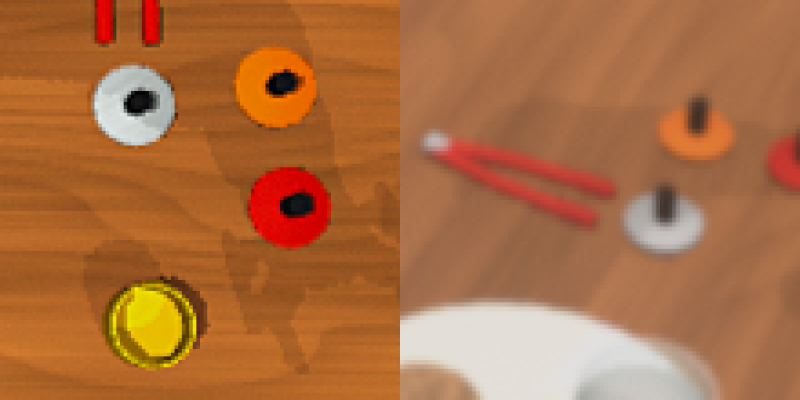

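Crop shows the unpainted grey steel lid (top ≈(387,209), side ≈(316,160)) apart from the orange and red ones. Now I refine the centres from both views.

```bash
cat >> h.py <<'E'
from scipy.optimize import least_squares
def fitc(q,R,c0): return least_squares(lambda c:np.hypot(q[:,0]-c[0],q[:,1]-c[1])-R,c0,loss="soft_l1",f_scale=.002).x
E
python3 - <<'E'
from h import *
for n in("side","top"):
    z=np.load(n+"0.npz"); d=z["d"]; P=cloud(n,d)
    near=lambda c,r:np.hypot(P[...,0]-c[0],P[...,1]-c[1])<r
    for l,c in dict(blue=(.4225,.289),green=(.550,.300),yellow=(.423,-.349)).items():
        q=P[near(c,.05)&(P[...,2]>.035)&(P[...,2]<.05)&(d>0)]
        f=fitc(q,.030,c); print(n,l,len(q),f.round(4),"rimz",np.median(q[:,2]).round(4),"fitR",circ(q)[2].round(4),"resid",np.abs(np.hypot(*(q[:,:2]-f).T)-.030).mean().round(4))
    q=P[near((.587,-.34),.045)&(P[...,2]>.006)&(d>0)]; dsc=q[q[:,2]<.0135]; kn=q[q[:,2]>.028]
    print(n,"lid disc",((dsc.min(0)+dsc.max(0))/2).round(4),np.ptp(dsc,axis=0).round(3),"knob",kn.mean(0).round(4),((kn.min(0)+kn.max(0))/2).round(4),len(kn))
E
```

```text
side blue 151 [0.4223 0.2879] rimz 0.0395 fitR 0.0295 resid 0.0008
side green 153 [0.5516 0.3034] rimz 0.0393 fitR 0.0296 resid 0.0009
side yellow 93 [ 0.4233 -0.3487] rimz 0.0385 fitR 0.0295 resid 0.0015
side lid disc [ 0.5901 -0.3441  0.0099] [0.059 0.065 0.007] knob [ 0.5898 -0.3434  0.0351] [ 0.5898 -0.3463  0.0344] 28
top blue 88 [0.422  0.2862] rimz 0.0405 fitR 0.0294 resid 0.0009
top green 89 [0.5512 0.3013] rimz 0.0403 fitR 0.0294 resid 0.001
top yellow 88 [ 0.4224 -0.3494] rimz 0.0406 fitR 0.0295 resid 0.0009
top lid disc [ 0.5883 -0.3406  0.0097] [0.082 0.089 0.007] knob [ 0.5891 -0.3458  0.0368] [ 0.5884 -0.3455  0.0345] 35
```

```bash
python3 -m pendant '20 34 0 0 0 0; 44 68 0 0 0 0; 66 102 0 0 0 0; 88 136 0 0 0 0; 110 170 0 0 0 0; 132 204 0 0 0 0; 154 238 0 0 0 0; 176 272 0 0 0 0; 198 306 0 0 0 0; 220 340 0 0 0 0' 1 40; python3 -m pendant '4 40 0 0 0 0; 4 80 0 0 0 0; 4 120 0 0 0 0; 4 160 0 0 0 0; 4 200 0 0 0 0; 4 240 0 0 0 0; 4 280 0 0 0 0; 4 320 0 0 0 0; 4 360 0 0 0 0; 4 400 0 0 0 0'
```

```text
t: 1.43
tool_pos: [0.4136, -0.2527, 0.2072]
eef_rot: [3.141, -0.0, 0.314]
force: [1.5, -0.8, -0.7]
grip_width: 0.0854
grasp_force: 0.0
t: 2.27
tool_pos: [0.4166, 0.1474, 0.2073]
eef_rot: [3.141, -0.001, 0.313]
force: [1.4, -0.7, 0.3]
grip_width: 0.0856
grasp_force: 0.0
```

```bash
python3 -m pendant '2 36 0 0 0 0; 4 72 0 0 0 0; 5 108 0 0 0 0; 5 141 0 0 0 0; 5 141 -35 0 0 0; 5 141 -70 0 0 0; 5 141 -105 0 0 0; 5 141 -140 0 0 0; 5 141 -140 0 0 0'; python3 - <<'E'
from h import *
im,d=get_image("top"); cv2.imwrite("pics/t1.png",cv2.resize(im[200:320,90:230],(800,600)[::1] if 0 else (700,600),interpolation=3)[:,:,::-1])
s=get_state(); print(s["tool_pos"],s["force"])
E
```

```text
t: 3.02
tool_pos: [0.4192, 0.2846, 0.0618]
eef_rot: [3.14, 0.008, 0.314]
force: [-1.4, -0.8, -1.6]
grip_width: 0.0855
grasp_force: 0.0
[0.42030599 0.28579821 0.06502065] [0.33939276 0.57597734 1.47001511]
```

View pics/t1.png

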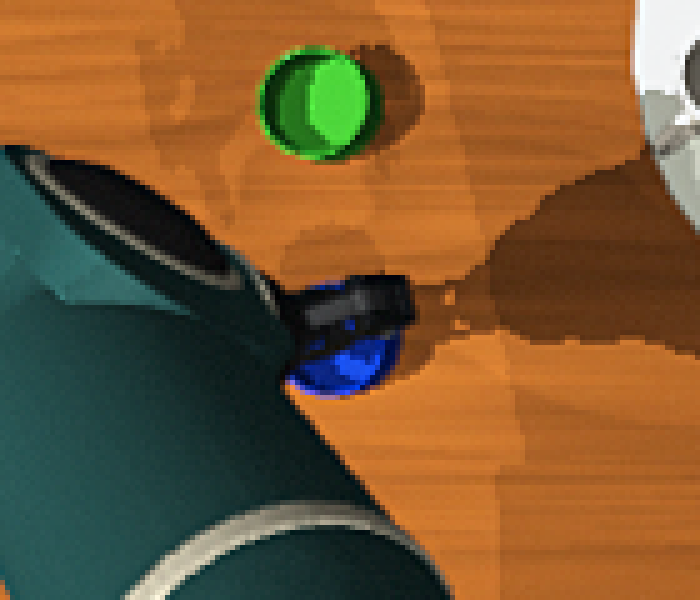

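The view shows the gripper straddling blue at crop (340,330), higher up so parallax shifts it. Alignment agrees with the measured pose, so I descend and grip.

```bash
python3 -m pendant '0 1 -20 0 0 0; 0 1 -40 0 0 0; 0 1 -55 0 0 0; 0 1 -64 0 0 0; 0 1 -64 0 0 0; 0 1 -64 0 0 0'; python3 -m pendant '0 0 0 0 0 0; 0 0 0 0 0 0; 0 0 0 0 0 0; 0 0 0 0 0 0; 0 0 0 0 0 0; 0 0 0 0 0 0; 0 0 0 0 0 0; 0 0 0 0 0 0' 0 40
```

```text
t: 3.57
tool_pos: [0.4226, 0.2881, 0.0043]
eef_rot: [-3.141, -0.001, 0.314]
force: [-0.6, 0.2, 0.3]
grip_width: 0.0852
grasp_force: 0.0
t: 4.23
tool_pos: [0.4228, 0.2881, 0.0045]
eef_rot: [-3.142, -0.002, 0.314]
force: [-4.5, -3.1, 21.8]
grip_width: 0.0602
grasp_force: 38.1
```

```bash
python3 -m pendant '0 0 5 0 0 0; 0 0 15 0 0 0; 0 0 40 0 0 0; 0 0 75 0 0 0; 0 0 115 0 0 0; 0 0 150 0 0 0; 0 0 175 0 0 0; 0 0 175 0 0 0'
```

```text
t: 4.9
tool_pos: [0.4235, 0.289, 0.1836]
eef_rot: [-3.141, -0.007, 0.314]
force: [1.3, 0.7, -0.1]
grip_width: 0.0598
grasp_force: 43.5
```

```bash
python3 -m pendant '12 -18 0 0 0 0; 32 -48 0 0 0 0; 54 -80 0 0 0 0; 76 -112 0 0 0 0; 98 -144 0 0 0 0; 120 -176 0 0 0 0; 142 -208 0 0 0 0; 164 -240 0 0 0 0; 186 -272 0 0 0 0; 206 -304 0 0 0 0'; python3 -m pendant '16 -24 0 0 0 0; 28 -44 0 0 0 0; 32 -50 0 0 0 0; 32 -50 0 0 0 0; 32 -50 0 0 0 0; 32 -50 0 0 0 0'; python3 - <<'E'
from h import *
for n in("side","top"):
    im,d=get_image(n); np.savez(f"{n}1.npz",im=im,d=d); P=cloud(n,d)
    q=P[mask(im,"blue")&(d>0)&(P[...,2]>.1)]
    if len(q)>10: print(n,len(q),q.min(0).round(4),q.max(0).round(4))
im=np.load("side1.npz")["im"]; cv2.imwrite("pics/s1.png",cv2.resize(im[60:240,170:370],(800,600) if 0 else (660,594),interpolation=3)[:,:,::-1])
s=get_state();print(s["tool_pos"],s["force"],s["grasp_force"])
E
```

```text
t: 5.73
tool_pos: [0.6286, -0.0183, 0.1785]
eef_rot: [-3.141, -0.0, 0.314]
force: [1.8, -0.1, -0.7]
grip_width: 0.0593
grasp_force: 43.5
t: 6.23
tool_pos: [0.6594, -0.0648, 0.1783]
eef_rot: [-3.141, -0.0, 0.316]
force: [0.5, 0.2, -0.1]
grip_width: 0.0595
grasp_force: 43.5
[ 0.65953449 -0.06506909  0.17824372] [-0.88544835  0.32301304 -0.55145426] 43.524762243032455
```

View pics/s1.png

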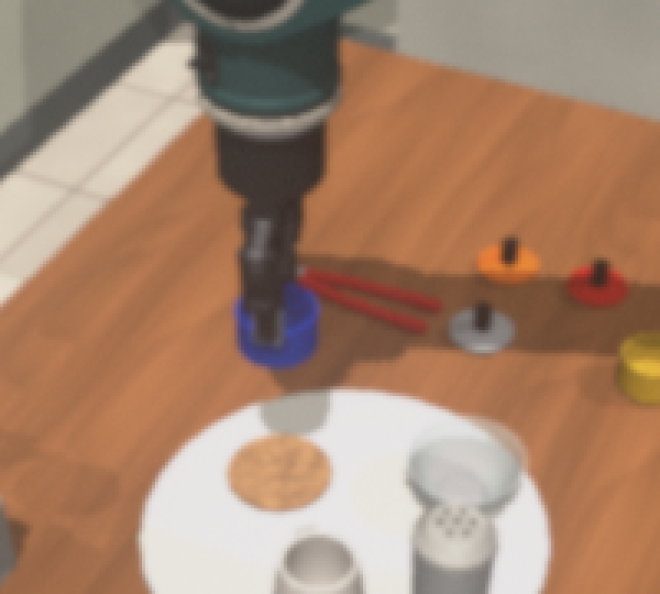

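Blue is held upright above the cork pad (crop (278,325); pad at (280,470)). I measure its held height and centre.

```bash
python3 - <<'E'
from h import *
for n in("side","top"):
    z=np.load(n+"1.npz"); im,d=z["im"].astype(int),z["d"]; P=cloud(n,d)
    m=(im[...,2]>im[...,0]+40)&(im[...,2]>im[...,1]+40)&(np.hypot(P[...,0]-.66,P[...,1]+.065)<.06)
    q=P[m]; print(n,len(q)); 
    if len(q)>10: print(np.percentile(q[:,2],[2,10,50,90,98]).round(4)); r=q[q[:,2]>np.percentile(q[:,2],98)-.006]; print(fitc(r,.030,(.66,-.065)).round(4), len(r))
E
```

```text
side 218
[0.1812 0.1845 0.196  0.2121 0.2146]
[ 0.6596 -0.0645] 39
top 0
```

```bash
python3 -m pendant '1 -1 -25 0 0 0; 1 -1 -55 0 0 0; 1 -1 -85 0 0 0; 1 -1 -110 0 0 0; 1 -1 -122 0 0 0; 1 -1 -128 0 0 0; 1 -1 -130 0 0 0; 1 -1 -132 0 0 0; 1 -1 -132 0 0 0;1 -1 -132 0 0 0'; python3 -m pendant '0 0 -1 0 0 0; 0 0 -2 0 0 0; 0 0 -2 0 0 0;0 0 -2 0 0 0'
```

```text
t: 7.17
tool_pos: [0.6616, -0.0675, 0.0471]
eef_rot: [3.141, -0.001, 0.314]
force: [-0.2, -0.4, -0.0]
grip_width: 0.0594
grasp_force: 43.5
t: 7.5
tool_pos: [0.6609, -0.0675, 0.044]
eef_rot: [-3.142, -0.0, 0.314]
force: [-0.1, 0.3, -0.3]
grip_width: 0.0596
grasp_force: 43.6
```

```bash
python3 -m pendant '0 0 -1 0 0 0; 0 0 -1 0 0 0; 0 0 -1 0 0 0'; python3 -m pendant '0 0 -1 0 0 0; 0 0 -1 0 0 0; 0 0 -1 0 0 0'
```

```text
t: 7.75
tool_pos: [0.6611, -0.0675, 0.0438]
eef_rot: [3.141, -0.0, 0.314]
force: [-5.1, -0.1, 13.6]
grip_width: 0.0594
grasp_force: 44.9
t: 8.0
tool_pos: [0.6613, -0.0673, 0.0436]
eef_rot: [3.141, -0.001, 0.314]
force: [-10.7, 0.1, 23.4]
grip_width: 0.0594
grasp_force: 46.2
```

```bash
python3 -m pendant '0 0 1.5 0 0 0; 0 0 1.5 0 0 0; 0 0 1.5 0 0 0'; python3 -m pendant '0 0 0 0 0 0; 0 0 0 0 0 0; 0 0 0 0 0 0; 0 0 0 0 0 0; 0 0 0 0 0 0; 0 0 0 0 0 0' 1; python3 -m pendant '0 0 8 0 0 0; 0 0 20 0 0 0; 0 0 45 0 0 0; 0 0 80 0 0 0; 0 0 115 0 0 0; 0 0 150 0 0 0; 0 0 165 0 0 0; -10 -30 165 0 0 0; -28 -65 165 0 0 0; -48 -100 165 0 0 0'
```

```text
t: 8.25
tool_pos: [0.6613, -0.0675, 0.0438]
eef_rot: [3.141, -0.001, 0.314]
force: [-2.5, 0.8, 8.4]
grip_width: 0.0596
grasp_force: 44.5
t: 8.75
tool_pos: [0.6609, -0.0675, 0.0433]
eef_rot: [-3.141, 0.0, 0.314]
force: [-0.2, -0.4, 0.9]
grip_width: 0.0851
grasp_force: 0.0
t: 9.58
tool_pos: [0.6128, -0.1678, 0.21]
eef_rot: [3.141, -0.002, 0.316]
force: [1.4, -0.9, -1.1]
grip_width: 0.0854
grasp_force: 0.0
```

```bash
python3 -m pendant '-25 -24 0 0 0 0; -53 -51 0 0 0 0; -81 -78 0 0 0 0; -109 -105 0 0 0 0; -137 -132 0 0 0 0; -165 -158 0 0 0 0; -190 -181 0 0 0 0; -190 -181 -35 0 0 0; -190 -181 -70 0 0 0; -190 -181 -105 0 0 0'; python3 - <<'E'
from h import *
for n in("side","top"):
    im,d=get_image(n); np.savez(f"{n}2.npz",im=im,d=d); P=cloud(n,d)
    c=(.661,-.067); nr=np.hypot(P[...,0]-c[0],P[...,1]-c[1])<.05
    q=P[nr&(P[...,2]>.073)&(P[...,2]<.09)&(d>0)]; print(n,len(q),fitc(q,.03,c).round(4),np.median(q[:,2]).round(4),circ(q)[2])
    H=cv2.cvtColor(im,cv2.COLOR_RGB2HSV); w=(H[...,1]>60)&(abs(P[...,2]-.039)<.01)&(np.hypot(P[...,0]-c[0],P[...,1]-c[1])<.06); q=P[w]
    print("cork",fitc(q[np.hypot(q[:,0]-.661,q[:,1]+.066)>.04],.044,c).round(4))
    w=(P[...,2]>.022)&(P[...,2]<.2); k,lb=cv2.connectedComponents(w.astype(np.uint8)); l0=np.bincount(lb[nr&(lb>0)]).argmax(); q=P[lb==l0]; print("plate",((q.min(0)+q.max(0))/2).round(4),np.ptp(q,axis=0).round(3))
    c=(.4228,-.349); q=P[(np.hypot(P[...,0]-c[0],P[...,1]-c[1])<.04)&(P[...,2]>.035)&(P[...,2]<.045)&mask(im,"yellow")];print("yel",len(q),fitc(q,.03,c).round(4) if len(q)>15 else 0)
print(get_state()["tool_pos"])
E
```

```text
t: 10.42
tool_pos: [0.4229, -0.3494, 0.1039]
eef_rot: [3.139, -0.001, 0.313]
force: [1.4, -1.2, 0.0]
grip_width: 0.0856
grasp_force: 0.0
side 117 [ 0.6609 -0.0674] 0.0777 0.029518115453895655
cork [ 0.6619 -0.0673]
plate [ 0.5871 -0.0366  0.0779] [0.33  0.33  0.112]
yel 0 0
top 86 [ 0.6601 -0.069 ] 0.0796 0.029473901821062024
cork [ 0.6614 -0.0659]
plate [ 0.5869 -0.0378  0.0808] [0.327 0.326 0.107]
yel 30 [ 0.4219 -0.3498]
[ 0.42087756 -0.34696728  0.10034073]
```

```bash
python3 -m pendant '0 0 -30 0 0 0; 0 0 -60 0 0 0; 0 0 -85 0 0 0; 0 0 -99 0 0 0; 0 0 -99 0 0 0; 0 0 -99 0 0 0'; python3 -m pendant '0 0 0 0 0 0; 0 0 0 0 0 0; 0 0 0 0 0 0; 0 0 0 0 0 0; 0 0 0 0 0 0; 0 0 0 0 0 0; 0 0 0 0 0 0; 0 0 0 0 0 0' 0 40
```

```text
t: 11.02
tool_pos: [0.424, -0.349, 0.0063]
eef_rot: [3.141, -0.001, 0.314]
force: [-0.4, -1.3, 0.1]
grip_width: 0.0855
grasp_force: 0.0
t: 11.68
tool_pos: [0.424, -0.3493, 0.0069]
eef_rot: [3.139, -0.001, 0.314]
force: [-5.1, 4.3, 24.8]
grip_width: 0.0591
grasp_force: 37.2
```

```bash
python3 -m pendant '0 0 5 0 0 0; 0 0 15 0 0 0; 0 0 40 0 0 0; 0 0 75 0 0 0; 0 0 115 0 0 0; 0 0 150 0 0 0; 0 0 174 0 0 0; 10 12 174 0 0 0; 30 36 174 0 0 0; 50 60 174 0 0 0'; python3 -m pendant '20 24 0 0 0 0; 43 51 0 0 0 0; 66 78 0 0 0 0; 89 105 0 0 0 0; 112 132 0 0 0 0; 135 160 0 0 0 0; 158 187 0 0 0 0; 176 209 0 0 0 0; 186 221 0 0 0 0; 186 221 0 0 0 0'; python3 -m pendant '0 0 0 0 0 0; 0 0 0 0 0 0; 0 0 0 0 0 0'; cat >> h.py <<'E'
def held(col,tag,c,lo,R=.030):
    for n in("side","top"):
        im,d=get_image(n); np.savez(f"{n}{tag}.npz",im=im,d=d); P=cloud(n,d)
        H=cv2.cvtColor(im,cv2.COLOR_RGB2HSV)[...,0].astype(int); s=cv2.cvtColor(im,cv2.COLOR_RGB2HSV)[...,1]
        hh={"yellow":(20,35),"green":(40,80),"blue":(105,135)}[col]
        m=(H>hh[0])&(H<hh[1])&(s>90)&(np.hypot(P[...,0]-c[0],P[...,1]-c[1])<.06)&(P[...,2]>lo)
        q=P[m]; print(n,len(q))
        if len(q)>20:
            p=np.percentile(q[:,2],[2,98]); r=q[q[:,2]>p[1]-.006]; print(p.round(4),fitc(r,R,c).round(4),len(r),"xlim",np.percentile(q[:,0],[1,99]).round(4),"ylim",np.percentile(q[:,1],[1,99]).round(4))
    s=get_state();print(s["tool_pos"].round(4),s["force"].round(1),s["grip_width"])
E
python3 -c "
from h import *
held('yellow',3,(.66,-.068),.12)
im=np.load('side3.npz')['im']; cv2.imwrite('pics/s3.png',cv2.resize(im[60:240,170:370],(660,594),interpolation=3)[:,:,::-1])"
```

```text
t: 12.52
tool_pos: [0.4731, -0.2886, 0.1802]
eef_rot: [3.14, -0.001, 0.311]
force: [1.0, -0.3, -1.6]
grip_width: 0.0592
grasp_force: 43.4
t: 13.35
tool_pos: [0.6603, -0.0631, 0.1795]
eef_rot: [-3.14, -0.002, 0.318]
force: [-0.8, 0.6, -0.5]
grip_width: 0.0589
grasp_force: 43.4
t: 13.6
tool_pos: [0.6585, -0.0688, 0.1789]
eef_rot: [3.141, 0.0, 0.312]
force: [0.4, -0.1, -0.6]
grip_width: 0.0592
grasp_force: 43.4
side 37
[0.1811 0.2137] [ 0.6579 -0.0689] 23 xlim [0.6271 0.6861] ylim [-0.0961 -0.0403]
top 1
[ 0.6586 -0.0686  0.1788] [ 0.  -0.6 -0.5] 0.05926308395672646
```

View pics/s3.png

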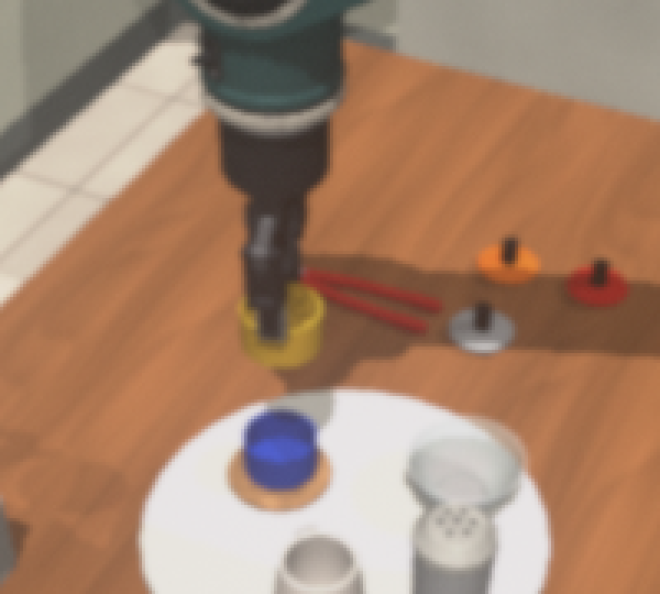

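Blue stands centred on the cork (crop (281,450)), and yellow is held upright above it (281,325).

```bash
python3 -m pendant '2 1 -25 0 0 0; 2 1 -50 0 0 0; 2 1 -72 0 0 0; 2 1 -84 0 0 0; 2 1 -90 0 0 0; 2 1 -93 0 0 0; 2 1 -95 0 0 0; 2 1 -96 0 0 0; 2 1 -96 0 0 0'; python3 -m pendant '0 0 -1 0 0 0; 0 0 -2 0 0 0; 0 0 -2 0 0 0; 0 0 -2 0 0 0'; python3 -m pendant '0 0 -1 0 0 0; 0 0 -1 0 0 0; 0 0 -1 0 0 0'
```

```text
t: 14.45
tool_pos: [0.6613, -0.0665, 0.0832]
eef_rot: [3.141, -0.001, 0.314]
force: [0.9, 0.3, -1.0]
grip_width: 0.0593
grasp_force: 43.4
t: 14.78
tool_pos: [0.661, -0.0665, 0.0805]
eef_rot: [3.142, -0.0, 0.314]
force: [0.9, -0.2, -0.4]
grip_width: 0.0592
grasp_force: 43.5
t: 15.03
tool_pos: [0.6614, -0.0664, 0.0804]
eef_rot: [3.141, -0.001, 0.314]
force: [-3.0, 0.4, 9.6]
grip_width: 0.0587
grasp_force: 44.9
```

```bash
python3 -m pendant '0 0 -1 0 0 0; 0 0 -1 0 0 0; 0 0 0.5 0 0 0; 0 0 0.5 0 0 0'; python3 -m pendant '0 0 0 0 0 0; 0 0 0 0 0 0; 0 0 0 0 0 0; 0 0 0 0 0 0; 0 0 0 0 0 0; 0 0 0 0 0 0' 1; python3 -m pendant '0 0 8 0 0 0; 0 0 20 0 0 0; 0 0 45 0 0 0; 0 0 80 0 0 0; 0 0 115 0 0 0; 0 0 125 0 0 0; -4 20 125 0 0 0; -12 60 125 0 0 0; -20 98 125 0 0 0; -28 136 125 0 0 0'
```

```text
t: 15.37
tool_pos: [0.6612, -0.0664, 0.0804]
eef_rot: [3.141, -0.001, 0.314]
force: [-0.2, -0.2, 6.1]
grip_width: 0.0589
grasp_force: 44.1
t: 15.87
tool_pos: [0.6609, -0.0664, 0.0797]
eef_rot: [-3.141, 0.0, 0.314]
force: [-0.5, -0.8, -0.5]
grip_width: 0.0854
grasp_force: 0.0
t: 16.7
tool_pos: [0.6325, 0.071, 0.2063]
eef_rot: [3.141, -0.001, 0.313]
force: [1.2, 0.0, -0.6]
grip_width: 0.0854
grasp_force: 0.0
```

```bash
python3 -m pendant '-12 35 0 0 0 0; -25 70 0 0 0 0; -38 107 0 0 0 0; -50 144 0 0 0 0; -63 181 0 0 0 0; -75 213 0 0 0 0; -82 232 0 0 0 0; -82 232 -35 0 0 0; -82 232 -70 0 0 0; -82 232 -100 0 0 0'; python3 - <<'E'
from h import *
for n in("side","top"):
    im,d=get_image(n); np.savez(f"{n}4.npz",im=im,d=d); P=cloud(n,d)
    c=(.661,-.067); nr=np.hypot(P[...,0]-c[0],P[...,1]-c[1])<.05
    q=P[nr&(P[...,2]>.107)&(P[...,2]<.125)&(d>0)]; print(n,len(q),fitc(q,.03,c).round(4),np.median(q[:,2]).round(4),circ(q)[2])
    w=(P[...,2]>.022)&(P[...,2]<.2); k,lb=cv2.connectedComponents(w.astype(np.uint8)); l0=np.bincount(lb[nr&(lb>0)]).argmax(); q=P[lb==l0]; print("plate",((q.min(0)+q.max(0))/2).round(4),np.ptp(q,axis=0).round(3))
im=np.load('side4.npz')['im']; cv2.imwrite('pics/s4.png',cv2.resize(im[100:380,120:370],(660,594) if 0 else (536,600),interpolation=3)[:,:,::-1])
print(get_state()["tool_pos"])
E
```

```text
t: 17.53
tool_pos: [0.5508, 0.302, 0.1044]
eef_rot: [3.142, -0.001, 0.315]
force: [0.6, -0.6, 0.0]
grip_width: 0.0854
grasp_force: 0.0
side 0 [ 0.661 -0.067] nan 0.0
plate [ 0.5387 -0.0363  0.078 ] [0.233 0.329 0.11 ]
top 98 [ 0.6593 -0.0681] 0.1139 0.02944819383179044
plate [ 0.5866 -0.0378  0.0806] [0.327 0.327 0.11 ]
[0.54904492 0.30030294 0.10168369]
  return _methods._mean(a, axis=axis, dtype=dtype,
  ret = ret.dtype.type(ret / rcount)
```

View pics/s4.png

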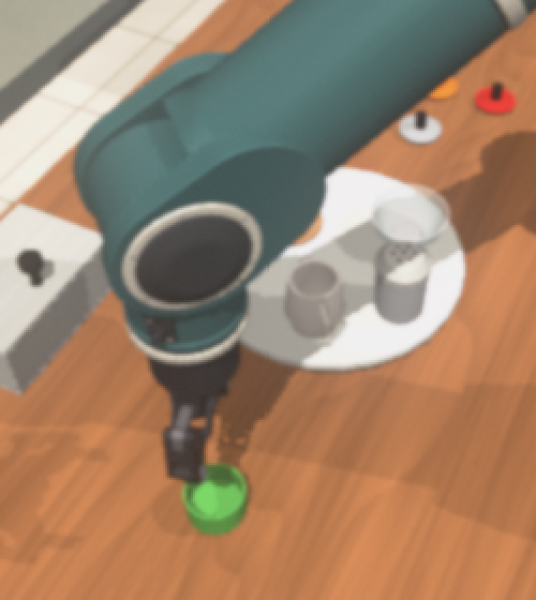

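The arm hides the tower from the side, and green is under the gripper at crop (215,498). The top view puts yellow's rim at 0.114 (expected 0.113), so it is seated.

```bash
python3 -m pendant '0 0 -30 0 0 0; 0 0 -60 0 0 0; 0 0 -85 0 0 0; 0 0 -98 0 0 0; 0 0 -98 0 0 0; 0 0 -98 0 0 0'; python3 -m pendant '0 0 0 0 0 0; 0 0 0 0 0 0; 0 0 0 0 0 0; 0 0 0 0 0 0; 0 0 0 0 0 0; 0 0 0 0 0 0; 0 0 0 0 0 0; 0 0 0 0 0 0' 0 40; python3 -m pendant '0 0 5 0 0 0; 0 0 15 0 0 0; 0 0 40 0 0 0; 0 0 75 0 0 0; 0 0 115 0 0 0; 0 0 150 0 0 0; 0 0 185 0 0 0; 0 0 200 0 0 0; 6 -20 200 0 0 0; 16 -55 200 0 0 0'
```

```text
t: 18.13
tool_pos: [0.5517, 0.3021, 0.0087]
eef_rot: [-3.141, -0.001, 0.314]
force: [-0.2, 0.0, -0.0]
grip_width: 0.0853
grasp_force: 0.0
t: 18.8
tool_pos: [0.551, 0.3014, 0.0071]
eef_rot: [3.141, -0.0, 0.314]
force: [-0.3, -1.7, 3.1]
grip_width: 0.0019
grasp_force: 41.2
t: 19.63
tool_pos: [0.5657, 0.2502, 0.2093]
eef_rot: [-3.14, -0.003, 0.32]
force: [1.2, -0.2, -1.5]
grip_width: 0.0024
grasp_force: 41.0
```

The gripper shut on nothing, so I look.

```bash
python3 - <<'E'
from h import *
o=[]
for n in("side","top"):
    im,d=get_image(n); np.savez(f"{n}5.npz",im=im,d=d); P=cloud(n,d); o.append(im)
    m=mask(im,"green"); q=P[m]; print(n,m.sum(),np.argwhere(m).mean(0) if m.any() else 0,q.min(0).round(3),q.max(0).round(3))
    for b in (("green",.03,.05),): print([*rim(n,im,d,*b)])
a=cv2.resize(o[1][160:300,80:220],(400,400),interpolation=3); b=cv2.resize(o[0][270:410,150:290],(400,400),interpolation=3)
cv2.imwrite("pics/g.png",np.hstack([a,b])[:,:,::-1])
E
```

```text
side 130 [268.53076923 211.63076923] [0.257 0.26  0.208] [0.583 0.667 0.886]
[(array([212., 269.]), np.int32(129), array([0.2085, 0.2112, 0.2434]), None, None, 0)]
top 1 [207. 157.] [0.562 0.234 0.226] [0.562 0.234 0.226]
[]
```

View pics/g.png

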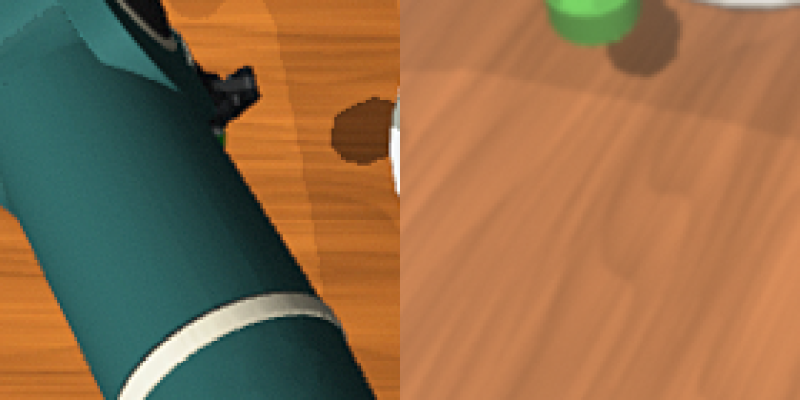

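```bash
python3 - <<'E'
from h import *
im=np.load("side5.npz")["im"]; cv2.imwrite("pics/g2.png",cv2.resize(im[180:320,130:320],(800,589),interpolation=3)[:,:,::-1])
for n in("side","top"):
    z=np.load(n+"4.npz"); im,d=z["im"],z["d"]; P=cloud(n,d); q=P[mask(im,"green")]; q=q[(q[:,2]>.034)&(q[:,2]<.05)]; print(n,len(q),fitc(q,.03,(.55,.3)) if len(q)>10 else 0)
E
```

```text
side 45 [0.55228479 0.30300785]
top 23 [0.55102093 0.30252327]
```

View pics/g2.png

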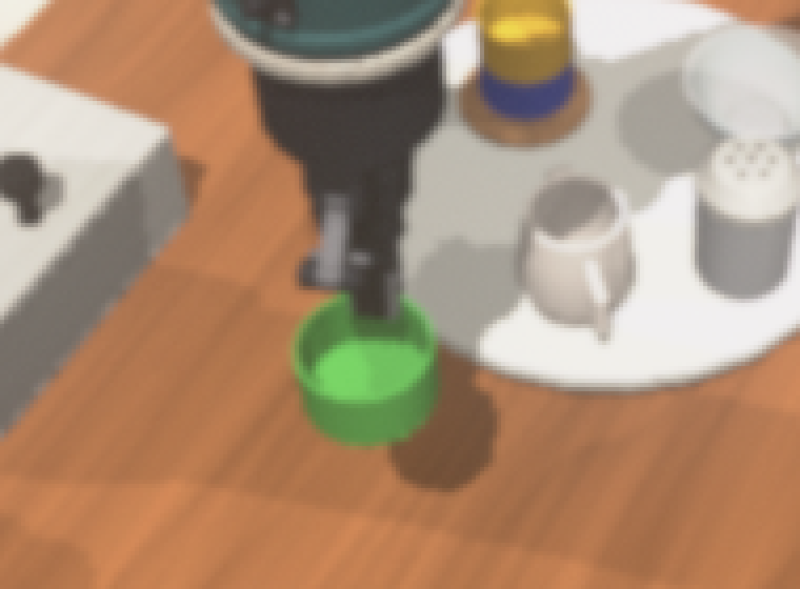

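Green was displaced after the last look, and is now held level by one wall at crop (365,370). Fix: set it down gently here, then regrip. First I measure where its bottom hangs.

```bash
python3 - <<'E'
from h import *
z=np.load("side5.npz"); im,d=z["im"],z["d"]; P=cloud("side",d)
H=cv2.cvtColor(im,cv2.COLOR_RGB2HSV); m=(H[...,0]>40)&(H[...,0]<80)&(H[...,1]>90)&(P[...,2]>.15)&(P[...,2]<.3)
q=P[m]; print(len(q),np.percentile(q[:,2],[1,25,50,75,99]).round(4)); A=q[np.abs(q[:,2]-.2105)<.012]
r=q[q[:,2]>np.percentile(q[:,2],99)-.005]; print(fitc(r,.03,r[:,:2].mean(0)),len(r))
s=get_state();print(s["tool_pos"],s["force"])
# inside-floor points plane
f=q[(q[:,2]<.22)&(np.hypot(q[:,0]-.565,q[:,1]-.28)<.03)]; B=np.linalg.lstsq(np.c_[f[:,:2],np.ones(len(f))],f[:,2],rcond=None)[0]; print("floor slope",B)
E
```

```text
896 [0.2088 0.212  0.2206 0.2332 0.2441]
[0.55617172 0.27685656] 129
[0.56896743 0.2409731  0.20756154] [ 1.26266263  0.14777189 -1.00046171]
floor slope [0.04230465 0.00807006 0.18604892]
```

```bash
python3 -m pendant '0 0 -35 0 0 0; 0 0 -70 0 0 0; 0 0 -105 0 0 0; 0 0 -140 0 0 0; 0 0 -165 0 0 0; 0 0 -182 0 0 0; 0 0 -189 0 0 0; 0 0 -193 0 0 0; 0 0 -195 0 0 0; 0 0 -195 0 0 0'; python3 -m pendant '0 0 -1 0 0 0; 0 0 -2 0 0 0; 0 0 -3 0 0 0; 0 0 -3 0 0 0; 0 0 -3 0 0 0'; python3 -m pendant '0 0 -1 0 0 0; 0 0 -2 0 0 0; 0 0 -2 0 0 0; 0 0 -2 0 0 0'
```

```text
t: 20.57
tool_pos: [0.5674, 0.2468, 0.0128]
eef_rot: [-3.141, -0.001, 0.314]
force: [-0.2, -0.2, -0.7]
grip_width: 0.0022
grasp_force: 41.0
t: 20.98
tool_pos: [0.567, 0.2465, 0.009]
eef_rot: [-3.142, -0.0, 0.314]
force: [0.7, -0.4, -0.6]
grip_width: 0.002
grasp_force: 41.0
t: 21.32
tool_pos: [0.5672, 0.2462, 0.0071]
eef_rot: [3.141, -0.0, 0.313]
force: [-1.1, -2.2, 5.0]
grip_width: 0.002
grasp_force: 41.8
```

```bash
python3 -m pendant '0 0 0 0 0 0; 0 0 0 0 0 0; 0 0 0 0 0 0; 0 0 0 0 0 0; 0 0 0 0 0 0' 0.3; python3 -m pendant '0 0 8 0 0 0; 0 0 20 0 0 0; 0 0 45 0 0 0; 0 0 80 0 0 0; 0 0 115 0 0 0; 0 0 145 0 0 0; 0 -35 145 0 0 0; 0 -75 145 0 0 0; 0 -100 145 0 0 0; 0 -100 145 0 0 0'; python3 - <<'E'
from h import *
for n in("side","top"):
    im,d=get_image(n); np.savez(f"{n}6.npz",im=im,d=d); P=cloud(n,d)
    c=(.556,.277); q=P[(np.hypot(P[...,0]-c[0],P[...,1]-c[1])<.06)&(P[...,2]>.034)&(P[...,2]<.055)&(d>0)]
    print(n,len(q),fitc(q,.03,c).round(4) if len(q)>10 else 0,np.percentile(q[:,2],[5,50,95]).round(4) if len(q) else 0)
print(get_state()["tool_pos"])
E
```

```text
t: 21.73
tool_pos: [0.5669, 0.2466, 0.0068]
eef_rot: [-3.141, 0.0, 0.314]
force: [-0.5, 0.3, -1.0]
grip_width: 0.0254
grasp_force: 0.0
t: 22.57
tool_pos: [0.5677, 0.1403, 0.153]
eef_rot: [3.139, -0.0, 0.308]
force: [-0.3, 0.1, -0.4]
grip_width: 0.0257
grasp_force: 0.0
side 158 [0.5571 0.2733] [0.0346 0.0389 0.0419]
top 0 0 0
[0.56725047 0.14560572 0.15310171]
```

```bash
python3 -m pendant '-3 35 0 0 0 0; -7 75 0 0 0 0; -10 108 0 0 0 0; -10 126 0 0 0 0; -10 126 -30 0 0 0; -10 126 -65 0 0 0; -10 126 -95 0 0 0; -10 126 -95 0 0 0; -10 126 -95 0 0 0' 1; python3 - <<'E'
from h import *
for n in("side","top"):
    im,d=get_image(n); np.savez(f"{n}7.npz",im=im,d=d); P=cloud(n,d)
    q=P[mask(im,"green")]; q=q[(q[:,2]>.034)&(q[:,2]<.055)]
    print(n,len(q),fitc(q,.03,(.556,.272)).round(4) if len(q)>10 else 0)
print(get_state()["tool_pos"])
E
```

```text
t: 23.42
tool_pos: [0.556, 0.2737, 0.057]
eef_rot: [-3.141, 0.002, 0.315]
force: [0.4, 0.6, 0.1]
grip_width: 0.0854
grasp_force: 0.0
side 36 [0.5579 0.2727]
top 15 [0.5569 0.2724]
[0.5576143  0.27388567 0.05916463]
```

Both views agree with the gripper pose; descend and grip.

```bash
python3 -m pendant '0 -1 -20 0 0 0; 0 -1 -40 0 0 0; 0 -1 -52 0 0 0; 0 -1 -52 0 0 0'; python3 -m pendant '0 0 0 0 0 0; 0 0 0 0 0 0; 0 0 0 0 0 0; 0 0 0 0 0 0; 0 0 0 0 0 0; 0 0 0 0 0 0; 0 0 0 0 0 0; 0 0 0 0 0 0' 0 40
```

```text
t: 23.85
tool_pos: [0.5566, 0.2714, 0.0043]
eef_rot: [3.142, 0.001, 0.314]
force: [0.5, 0.1, -1.2]
grip_width: 0.0853
grasp_force: 0.0
t: 24.52
tool_pos: [0.5579, 0.2723, 0.007]
eef_rot: [-3.141, -0.003, 0.314]
force: [-3.0, -0.6, 11.5]
grip_width: 0.0592
grasp_force: 40.2
```

```bash
python3 -m pendant '0 0 5 0 0 0; 0 0 15 0 0 0; 0 0 40 0 0 0; 0 0 75 0 0 0; 0 0 115 0 0 0; 0 0 150 0 0 0; 0 0 185 0 0 0; 0 0 200 0 0 0; 6 -20 200 0 0 0; 16 -52 200 0 0 0'; python3 -m pendant '10 -32 0 0 0 0; 20 -67 0 0 0 0; 31 -102 0 0 0 0; 42 -137 0 0 0 0; 52 -172 0 0 0 0; 63 -207 0 0 0 0; 74 -242 0 0 0 0; 82 -270 0 0 0 0; 86 -288 0 0 0 0; 86 -288 0 0 0 0'; python3 -m pendant '0 0 0 0 0 0; 0 0 0 0 0 0; 0 0 0 0 0 0'; python3 -c "
from h import *
held('green',8,(.66,-.068),.14)
for n in('side','top'):
    P=cloud(n,np.load(n+'8.npz')['d']); c=(.66,-.068); q=P[(np.hypot(P[...,0]-c[0],P[...,1]-c[1])<.05)&(P[...,2]>.107)&(P[...,2]<.12)]; print(n,len(q),fitc(q,.03,c).round(4) if len(q)>9 else 0)
"
```

```text
t: 25.35
tool_pos: [0.5721, 0.2227, 0.2079]
eef_rot: [-3.14, -0.004, 0.319]
force: [-0.0, 0.3, -0.2]
grip_width: 0.0588
grasp_force: 43.3
t: 26.18
tool_pos: [0.6593, -0.0738, 0.2057]
eef_rot: [3.14, 0.0, 0.308]
force: [-0.4, -0.2, -1.4]
grip_width: 0.0585
grasp_force: 43.3
t: 26.43
tool_pos: [0.6588, -0.067, 0.2056]
eef_rot: [-3.141, -0.001, 0.316]
force: [0.9, -0.1, -1.6]
grip_width: 0.0588
grasp_force: 43.3
side 322
[0.2065 0.2405] [ 0.6593 -0.0656] 48 xlim [0.6287 0.6885] ylim [-0.0978 -0.0302]
top 1
[ 0.6589 -0.0673  0.2053] [ 0.2 -0.2  0.5] 0.058752737691786266
side 119 [ 0.6598 -0.0665]
top 0 0
```

```bash
python3 -m pendant '1 -1 -25 0 0 0; 1 -1 -50 0 0 0; 1 -1 -68 0 0 0; 1 -1 -78 0 0 0; 1 -1 -83 0 0 0; 1 -1 -86 0 0 0; 1 -1 -88 0 0 0; 1 -1 -89 0 0 0; 1 -1 -89 0 0 0'; python3 -m pendant '0 0 -1 0 0 0; 0 0 -2 0 0 0; 0 0 -2 0 0 0; 0 0 -2 0 0 0'; python3 -m pendant '0 0 -1 0 0 0; 0 0 -1 0 0 0; 0 0 -1 0 0 0'
```

```text
t: 27.28
tool_pos: [0.6603, -0.0694, 0.1165]
eef_rot: [3.141, -0.001, 0.314]
force: [-0.6, -0.4, -0.3]
grip_width: 0.0588
grasp_force: 43.3
t: 27.62
tool_pos: [0.6602, -0.0692, 0.1143]
eef_rot: [-3.142, -0.001, 0.314]
force: [0.7, 1.7, 3.7]
grip_width: 0.0586
grasp_force: 43.8
t: 27.87
tool_pos: [0.6605, -0.0691, 0.114]
eef_rot: [3.141, -0.001, 0.314]
force: [-2.8, 2.3, 12.3]
grip_width: 0.0587
grasp_force: 44.9
```

```bash
python3 -m pendant '0 0 -0.5 0 0 0; 0 0 -0.5 0 0 0; 0 0 0.5 0 0 0; 0 0 0.5 0 0 0'; python3 -m pendant '0 0 0 0 0 0; 0 0 0 0 0 0; 0 0 0 0 0 0; 0 0 0 0 0 0; 0 0 0 0 0 0; 0 0 0 0 0 0' 1; python3 -m pendant '0 0 8 0 0 0; 0 0 20 0 0 0; 0 0 45 0 0 0; 0 0 80 0 0 0; 0 0 105 0 0 0; 0 0 115 0 0 0; -4 -25 115 0 0 0; -12 -62 115 0 0 0; -20 -100 115 0 0 0; -28 -138 115 0 0 0'
```

```text
t: 28.2
tool_pos: [0.6603, -0.0691, 0.1141]
eef_rot: [3.141, -0.001, 0.314]
force: [-0.6, 1.9, 9.2]
grip_width: 0.0588
grasp_force: 44.4
t: 28.7
tool_pos: [0.6599, -0.0695, 0.1133]
eef_rot: [-3.141, 0.0, 0.314]
force: [0.3, 0.4, 0.2]
grip_width: 0.0852
grasp_force: 0.0
t: 29.53
tool_pos: [0.6315, -0.2088, 0.2294]
eef_rot: [3.141, -0.001, 0.315]
force: [0.3, -0.8, -0.8]
grip_width: 0.0853
grasp_force: 0.0
```

```bash
python3 -m pendant '-10 -33 0 0 0 0; -21 -68 0 0 0 0; -32 -104 0 0 0 0; -39 -127 0 0 0 0; -43 -137 0 0 0 0; -43 -137 -35 0 0 0; -43 -137 -70 0 0 0; -43 -137 -105 0 0 0; -43 -137 -128 0 0 0; -43 -137 -128 0 0 0' 0.6; python3 - <<'E'
from h import *
for n in("side","top"):
    im,d=get_image(n); np.savez(f"{n}9.npz",im=im,d=d); P=cloud(n,d)
    c=(.660,-.068); q=P[(np.hypot(P[...,0]-c[0],P[...,1]-c[1])<.05)&(P[...,2]>.141)&(P[...,2]<.16)&(d>0)]; print(n,"green",len(q),fitc(q,.03,c).round(4),np.median(q[:,2]).round(4)) if len(q)>9 else 0
    w=(P[...,2]>.022)&(P[...,2]<.2)&(P[...,1]>-.22); k,lb=cv2.connectedComponents(w.astype(np.uint8)); nr=np.hypot(P[...,0]-c[0],P[...,1]-c[1])<.05; l0=np.bincount(lb[nr&(lb>0)]).argmax(); q=P[lb==l0]; print("plate",((q.min(0)+q.max(0))/2).round(4),np.ptp(q,axis=0).round(3))
    q=P[(np.hypot(P[...,0]-.589,P[...,1]+.345)<.06)&(P[...,2]>.006)&(d>0)]; kn=q[(q[:,2]>.028)&(q[:,2]<.042)]; ds=q[q[:,2]<.0135]; print("knob",kn.mean(0).round(4) if len(kn) else 0,len(kn),"disc",ds.min(0).round(4),ds.max(0).round(4)) if len(ds) else 0
a,b=[np.load(n+"9.npz")["im"] for n in("side","top")]
cv2.imwrite("pics/l9.png",np.hstack([cv2.resize(a[90:250,220:380],(400,400),interpolation=3),cv2.resize(b[140:280,270:410],(400,400),interpolation=3)])[:,:,::-1])
s=get_state();print(s["tool_pos"],s["grip_width"])
E
```

```text
t: 30.37
tool_pos: [0.5868, -0.3428, 0.096]
eef_rot: [-3.136, 0.004, 0.315]
force: [-1.1, 0.0, -0.9]
grip_width: 0.0509
grasp_force: 0.0
side green 124 [ 0.6605 -0.0683] 0.1456
plate [ 0.586  -0.0367  0.0865] [0.328 0.331 0.129]
knob [ 0.5896 -0.3436  0.0345] 29 disc [ 0.5599 -0.379   0.0062] [ 0.6456 -0.3141  0.0135]
top green 95 [ 0.6596 -0.0702] 0.1477
plate [ 0.5866 -0.0378  0.0902] [0.327 0.327 0.126]
knob [ 0.5834 -0.3502  0.0378] 3 disc [ 0.5334 -0.3812  0.006 ] [ 0.6454 -0.299   0.0135]
[ 0.58936939 -0.34396036  0.10129295] 0.051101719296110286
```

View pics/l9.png

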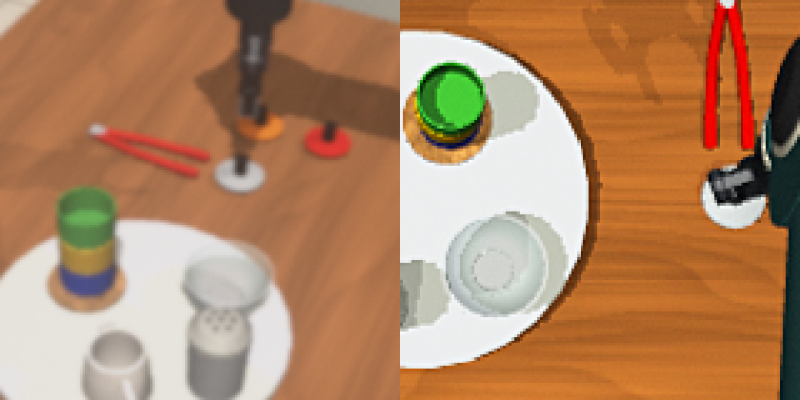

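Left: the green/yellow/blue tower stands straight at (87,245), and the steel lid is undisturbed at (240,175) below the gripper. Right: the gripper is over the lid at (733,195). Green's rim reads 0.1466 (expected 0.147).

```bash
python3 -m pendant '0 0 -30 0 0 0; 0 0 -55 0 0 0; 0 0 -75 0 0 0; 0 0 -84 0 0 0; 0 0 -84 0 0 0; 0 0 -84 0 0 0'; python3 -m pendant '0 0 0 0 0 0; 0 0 0 0 0 0; 0 0 0 0 0 0; 0 0 0 0 0 0; 0 0 0 0 0 0; 0 0 0 0 0 0; 0 0 0 0 0 0' 0 40
```

```text
t: 30.97
tool_pos: [0.59, -0.3448, 0.0184]
eef_rot: [3.14, -0.001, 0.314]
force: [0.0, -0.7, 0.3]
grip_width: 0.0512
grasp_force: 0.0
t: 31.55
tool_pos: [0.5889, -0.3445, 0.0164]
eef_rot: [-3.141, 0.0, 0.314]
force: [-0.9, -0.1, -0.1]
grip_width: -0.0006
grasp_force: 0.0
```

Missed: the fingers are shut. I raise the arm and look.

```bash
python3 - <<'E'
from h import *
o=[]
for n in("side","top"):
    im,d=get_image(n); np.savez(f"{n}10.npz",im=im,d=d); P=cloud(n,d); o.append(im)
a,b=o
cv2.imwrite("pics/l10.png",np.hstack([cv2.resize(a[100:200,270:370],(400,400),interpolation=3),cv2.resize(b[160:260,340:440],(400,400),interpolation=3)])[:,:,::-1])
s=get_state();print(s["tool_pos"],s["grip_width"])
E
```

```text
[ 0.58888943 -0.34445764  0.01633582] -0.0003018850343396225
```

View pics/l10.png

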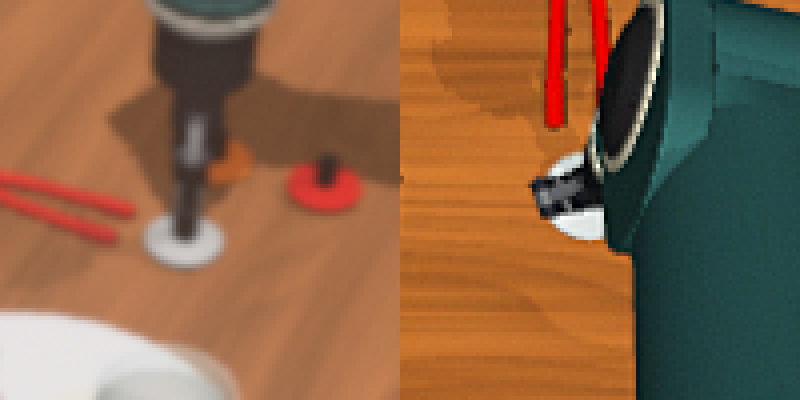

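```bash
python3 - <<'E'
from h import *
for n in("side","top"):
    z=np.load(n+"10.npz"); im,d=z["im"],z["d"]; P=cloud(n,d); z0=np.load(n+"9.npz"); P0=cloud(n,z0["d"])
    dk=(im.max(-1)<90)&(np.hypot(P[...,0]-.589,P[...,1]+.345)<.06)&(P[...,2]>.01)
    for a in np.arange(.012,.10,.008):
        q=P[dk&(P[...,2]>=a)&(P[...,2]<a+.008)]
        if len(q)>2: print(n,round(a,3),len(q),q.min(0).round(4),q.max(0).round(4))
    if n=="side":
        for nm,i,Q in(("now",im,P),("before",z0["im"],P0)):
            m=(i.min(-1)>120)&(np.ptp(i.astype(int),axis=-1)<35)&(Q[...,2]<.016)&(Q[...,2]>.004)&(np.hypot(Q[...,0]-.589,Q[...,1]+.345)<.05); q=Q[m]; print(nm,len(q),q.min(0).round(4),q.max(0).round(4))
E
```

```text
side 0.02 9 [ 0.5826 -0.3476  0.0213] [ 0.5929 -0.3353  0.0276]
side 0.028 9 [ 0.5819 -0.3443  0.0284] [ 0.5939 -0.337   0.0345]
side 0.036 8 [ 0.582  -0.3457  0.0361] [ 0.5921 -0.3367  0.0435]
side 0.044 6 [ 0.5789 -0.3406  0.0502] [ 0.5914 -0.3306  0.0516]
side 0.052 9 [ 0.5787 -0.3431  0.0521] [ 0.5912 -0.3292  0.0597]
side 0.06 12 [ 0.58   -0.3407  0.0602] [ 0.5892 -0.3289  0.0678]
side 0.068 9 [ 0.5806 -0.3404  0.0689] [ 0.5906 -0.3294  0.0752]
side 0.084 6 [ 0.5706 -0.3191  0.0887] [ 0.5873 -0.312   0.0916]
side 0.092 4 [ 0.5687 -0.3161  0.093 ] [ 0.5858 -0.312   0.0979]
now 155 [ 0.5608 -0.3756  0.0048] [ 0.6176 -0.3128  0.0154]
before 157 [ 0.5599 -0.3732  0.0047] [ 0.6183 -0.3141  0.0152]
```

```bash
python3 -m pendant '0 0 5 0 0 0; 0 0 15 0 0 0; 0 0 35 0 0 0; 0 0 60 0 0 0; 0 0 60 0 0 0;0 0 60 0 0 0'; python3 - <<'E'
from h import *
o=[]
for n in("side","top"):
    im,d=get_image(n); np.savez(f"{n}11.npz",im=im,d=d); o.append(im)
a,b=o
cv2.imwrite("pics/l11.png",np.hstack([cv2.resize(a[100:200,270:370],(400,400),interpolation=3),cv2.resize(b[160:260,340:440],(400,400),interpolation=3)])[:,:,::-1])
E
```

```text
t: 32.15
tool_pos: [0.5899, -0.345, 0.0788]
eef_rot: [3.139, -0.002, 0.314]
force: [-0.7, 0.5, -0.5]
grip_width: -0.0002
grasp_force: 0.0
```

View pics/l11.png

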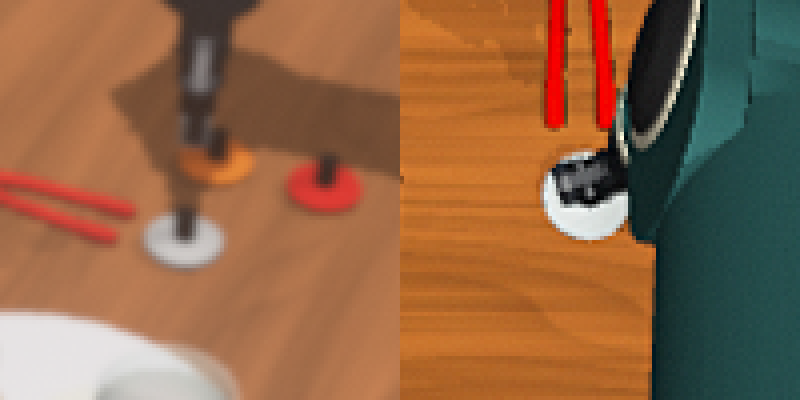

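```bash
python3 - <<'E'
from h import *
for n in("side","top"):
    z=np.load(n+"11.npz"); im,d=z["im"],z["d"]; P=cloud(n,d)
    dk=(im.max(-1)<110)&(np.hypot(P[...,0]-.589,P[...,1]+.345)<.06)&(P[...,2]>.014)
    for a in np.arange(.014,.14,.006):
        q=P[dk&(P[...,2]>=a)&(P[...,2]<a+.006)]
        if len(q)>1: print(n,round(a,3),len(q),q.min(0).round(4),q.max(0).round(4))
E
python3 -m pendant '0 0 0 0 0 0;0 0 0 0 0 0'
```

```text
side 0.014 3 [ 0.5842 -0.3456  0.014 ] [ 0.5888 -0.3396  0.0167]
side 0.02 6 [ 0.5824 -0.345   0.0223] [ 0.5925 -0.3361  0.024 ]
side 0.026 9 [ 0.5831 -0.3478  0.0267] [ 0.5933 -0.3348  0.0316]
side 0.032 16 [ 0.5817 -0.3551  0.0333] [ 0.5966 -0.3366  0.0378]
side 0.038 3 [ 0.5836 -0.3449  0.0382] [ 0.5961 -0.3347  0.0395]
side 0.104 5 [ 0.5774 -0.3396  0.1051] [ 0.5965 -0.3391  0.1096]
side 0.11 8 [ 0.5784 -0.3419  0.1104] [ 0.5964 -0.3316  0.1153]
side 0.116 13 [ 0.5788 -0.3448  0.1165] [ 0.5965 -0.3304  0.1212]
side 0.122 11 [ 0.5799 -0.3439  0.1224] [ 0.5979 -0.3318  0.1273]
side 0.128 12 [ 0.5796 -0.3433  0.1292] [ 0.597  -0.3312  0.1337]
side 0.134 5 [ 0.5817 -0.3359  0.1342] [ 0.5933 -0.3315  0.1374]
top 0.116 2 [ 0.5791 -0.3411  0.1165] [ 0.5795 -0.3393  0.1194]
t: 32.42
tool_pos: [0.5886, -0.3442, 0.0757]
eef_rot: [-3.141, 0.001, 0.314]
force: [0.6, 0.3, 0.0]
grip_width: -0.0002
grasp_force: 0.0
```

```bash
python3 - <<'E'
from h import *
for z in(.036,.0757,.09,.1,.11):
    u,v=proj("side",(.5886,-.3442,z)); print(z,round(u,1),round(v,1),"crop",round((u-270)*4),round((v-100)*4))
s=get_state(); print(s["joint_positions"].round(4),s["tool_pos"])
# re-check earlier: s9 picture, gripper above lid (opening .051,TCP .1) lowest dark z
for tag,c in(("9",(.589,-.345)),("7",(.557,.273)),("5",(.568,.241)),("3",(.6586,-.0686)),("8",(.659,-.067)),("1",(.6595,-.065))):
    z=np.load(f"side{tag}.npz"); im,d=z["im"],z["d"]; P=cloud("side",d)
    dk=(im.max(-1)<75)&(np.hypot(P[...,0]-c[0],P[...,1]-c[1])<.06)&(P[...,2]>.045)&(P[...,2]<.35)
    print(tag,np.sort(P[dk][:,2])[:8].round(3))
E
```

```text
0.036 316.1 153.4 crop 184 214
0.0757 317.2 143.2 crop 189 173
0.09 317.6 139.4 crop 190 157
0.1 317.8 136.7 crop 191 147
0.11 318.1 134.0 crop 193 136
[ 0.7846  0.6944 -0.4434  1.5455  0.3369  0.9794 -1.0154] [ 0.58860087 -0.34423423  0.07573342]
9 [0.135 0.138 0.138 0.139 0.142 0.142 0.143 0.144]
7 [0.098 0.098 0.099 0.103 0.103 0.104 0.106 0.106]
5 [0.245 0.245 0.245 0.246 0.246 0.246 0.247 0.247]
3 [0.216 0.216 0.217 0.218 0.219 0.219 0.22  0.22 ]
8 [0.225 0.229 0.234 0.236 0.238 0.238 0.242 0.242]
1 [0.194 0.197 0.211 0.214 0.214 0.216 0.216 0.216]
```

```bash
python3 - <<'E'
from h import *
z=np.load("side11.npz"); im,d=z["im"],z["d"]; P=cloud("side",d)
for r in range(124,162,2): print(r,[(tuple(P[r,c].round(3).tolist()),int(im[r,c].mean())) for c in(315,318,321)])
c=np.load("top11.npz"); P=cloud("top",c["d"]); 
for r in range(196,216,3): print(r,[tuple(P[r,k].round(3).tolist()) for k in(380,384,388,392)])
E
```

```text
124 [((0.583, -0.289, 0.182), 61), ((0.575, -0.292, 0.183), 55), ((0.566, -0.293, 0.185), 56)]
126 [((0.587, -0.304, 0.164), 59), ((0.578, -0.304, 0.168), 49), ((0.569, -0.304, 0.17), 47)]
128 [((0.59, -0.314, 0.151), 74), ((0.583, -0.32, 0.149), 50), ((0.572, -0.314, 0.156), 57)]
130 [((0.598, -0.339, 0.125), 88), ((0.587, -0.335, 0.131), 52), ((0.58, -0.34, 0.13), 75)]
132 [((0.597, -0.337, 0.119), 83), ((0.586, -0.334, 0.125), 51), ((0.581, -0.345, 0.119), 73)]
134 [((0.596, -0.338, 0.111), 81), ((0.586, -0.335, 0.117), 55), ((0.579, -0.342, 0.115), 72)]
136 [((0.596, -0.339, 0.104), 86), ((0.587, -0.34, 0.106), 76), ((0.577, -0.339, 0.11), 71)]
138 [((0.631, -0.445, 0.013), 87), ((0.623, -0.451, 0.012), 89), ((0.611, -0.447, 0.019), 74)]
140 [((0.629, -0.441, 0.008), 86), ((0.618, -0.439, 0.013), 95), ((0.61, -0.446, 0.012), 91)]
142 [((0.624, -0.429, 0.01), 82), ((0.615, -0.433, 0.01), 100), ((0.606, -0.437, 0.01), 103)]
144 [((0.623, -0.426, 0.004), 76), ((0.611, -0.423, 0.01), 86), ((0.603, -0.429, 0.009), 99)]
146 [((0.621, -0.423, -0.001), 79), ((0.612, -0.426, -0.0), 76), (
[... 696 characters left out ...]
 [(0.628, -0.332, -0.001), (0.628, -0.344, -0.001), (0.627, -0.354, 0.003), (0.588, -0.309, 0.234)]
199 [(0.62, -0.333, -0.004), (0.617, -0.341, 0.01), (0.584, -0.304, 0.214), (0.582, -0.31, 0.231)]
202 [(0.579, -0.289, 0.199), (0.581, -0.301, 0.189), (0.578, -0.306, 0.207), (0.576, -0.311, 0.224)]
205 [(0.572, -0.289, 0.198), (0.572, -0.297, 0.202), (0.571, -0.305, 0.21), (0.569, -0.312, 0.219)]
208 [(0.565, -0.289, 0.197), (0.566, -0.299, 0.196), (0.566, -0.309, 0.193), (0.57, -0.325, 0.163)]
211 [(0.583, -0.328, 0.014), (0.583, -0.339, 0.017), (0.581, -0.348, 0.025), (0.583, -0.362, 0.012)]
214 [(0.575, -0.328, 0.011), (0.575, -0.339, 0.013), (0.575, -0.351, 0.01), (0.575, -0.361, 0.013)]
```

The finger tips end at z≈0.103 while the TCP reads 0.076, so the real tips sit about 26 mm above the reading. That explains both misses, because the fingers closed over or on the rims. I reopen and go lower, checking force.

```bash
python3 -m pendant '0 0 0 0 0 0; 0 0 0 0 0 0; 0 0 0 0 0 0; 0 0 -20 0 0 0; 0 0 -40 0 0 0; 0 0 -55 0 0 0; 0 0 -63 0 0 0; 0 0 -68 0 0 0; 0 0 -72 0 0 0; 0 0 -72 0 0 0' 0.6; python3 -m pendant '0 0 -2 0 0 0; 0 0 -4 0 0 0; 0 0 -6 0 0 0; 0 0 -8 0 0 0; 0 0 -10 0 0 0; 0 0 -10 0 0 0'; python3 - <<'E'
from h import *
im,d=get_image("side"); P=cloud("side",d); q=P[(im.max(-1)<110)&(np.hypot(P[...,0]-.589,P[...,1]+.345)<.05)&(P[...,2]>.014)&(P[...,2]<.07)]
for r in range(144,164,2): print(r,[(tuple(P[r,c].round(3).tolist()),int(im[r,c].mean())) for c in(312,315,318,321)])
E
```

```text
t: 33.25
tool_pos: [0.589, -0.3444, 0.0042]
eef_rot: [-3.141, 0.0, 0.314]
force: [-0.6, -0.2, 0.3]
grip_width: 0.0511
grasp_force: 0.0
t: 33.75
tool_pos: [0.5887, -0.3444, -0.006]
eef_rot: [-3.141, 0.0, 0.314]
force: [-0.1, -1.0, -0.0]
grip_width: 0.0511
grasp_force: 0.0
144 [((0.594, -0.311, 0.093), 72), ((0.575, -0.283, 0.12), 80), ((0.567, -0.285, 0.121), 105), ((0.557, -0.285, 0.124), 67)]
146 [((0.592, -0.309, 0.088), 73), ((0.577, -0.293, 0.105), 60), ((0.566, -0.284, 0.115), 69), ((0.567, -0.318, 0.091), 60)]
148 [((0.624, -0.403, 0.003), 76), ((0.574, -0.284, 0.105), 56), ((0.567, -0.291, 0.102), 58), ((0.597, -0.414, 0.005), 69)]
150 [((0.622, -0.399, -0.001), 73), ((0.575, -0.288, 0.094), 54), ((0.565, -0.288, 0.098), 55), ((0.594, -0.408, 0.002), 75)]
152 [((0.58, -0.278, 0.092), 72), ((0.576, -0.295, 0.081), 56), ((0.569, -0.301, 0.079), 55), ((0.591, -0.401, -0.0), 75)]
154 [((0.582, -0.285, 0.079), 93), ((0.575, -0.292, 0.076), 62), ((0.566, -0.295, 0.077), 61), ((0.586, -0.387, 0.004), 91)]
156 [((0.591, -0.313, 0.047), 109), ((0.58, -0.311, 0.053), 59), ((0.573, -0.318, 0.051), 65), ((0.581, -0.372, 0.008), 143)]
158 [((0.589, -0.31, 0.043), 123), ((0.578, -0.307, 0.049), 59), ((0.572, -0.315, 0.045), 81), ((0.576, -0.359, 0.011), 170)]
160 [((0.589, -0.312, 0.033), 129), ((0.58, -0.313, 0.036), 58), ((0.571, -0.315, 0.038), 95), ((0.571, -0.348, 0.013), 189)]
162 [((0.589, -0.314, 0.024), 139), ((0.579, -0.312, 0.029), 79), ((0.571, -0.317, 0.029), 111), ((0.569, -0.342, 0.01), 194)]
```

```bash
python3 -m pendant '0 0 -2 0 0 0; 0 0 -4 0 0 0; 0 0 -4 0 0 0'; python3 -m pendant '0 0 0 0 0 0; 0 0 0 0 0 0; 0 0 0 0 0 0; 0 0 0 0 0 0; 0 0 0 0 0 0; 0 0 0 0 0 0; 0 0 0 0 0 0' 0 40
```

```text
t: 34.05
tool_pos: [0.5887, -0.3444, -0.0101]
eef_rot: [-3.141, 0.0, 0.314]
force: [-0.2, 0.2, -0.2]
grip_width: 0.0513
grasp_force: 0.0
t: 34.63
tool_pos: [0.589, -0.3445, -0.0095]
eef_rot: [3.141, -0.0, 0.314]
force: [-1.3, -0.5, 5.2]
grip_width: 0.0162
grasp_force: 39.1
```

```bash
python3 -m pendant '0 0 5 0 0 0; 0 0 15 0 0 0; 0 0 40 0 0 0; 0 0 75 0 0 0; 0 0 112 0 0 0; 0 0 150 0 0 0; 0 0 185 0 0 0; 0 0 210 0 0 0; 4 16 215 0 0 0; 12 46 215 0 0 0'; python3 -m pendant '8 32 0 0 0 0; 17 66 0 0 0 0; 26 100 0 0 0 0; 35 134 0 0 0 0; 44 168 0 0 0 0; 52 200 0 0 0 0; 57 220 0 0 0 0; 59 229 0 0 0 0; 59 229 0 0 0 0; 59 229 0 0 0 0'; python3 -m pendant '0 0 0 0 0 0; 0 0 0 0 0 0'; python3 - <<'E'
from h import *
c=(.66,-.069)
for n in("side","top"):
    im,d=get_image(n); np.savez(f"{n}12.npz",im=im,d=d); P=cloud(n,d); r=np.hypot(P[...,0]-c[0],P[...,1]-c[1])
    m=(im.min(-1)>100)&(np.ptp(im.astype(int),axis=-1)<35)&(P[...,2]>.17)&(P[...,2]<.26)&(r<.07)
    q=P[m]; print(n,"lid",len(q)); 
    if len(q)>10: print(((q.min(0)+q.max(0))/2).round(4),np.ptp(q,axis=0).round(3),np.percentile(q[:,2],[2,98]))
    q=P[(r<.05)&(P[...,2]>.141)&(P[...,2]<.156)]; print("green",len(q),fitc(q,.03,c).round(4),np.median(q[:,2])) if len(q)>9 else 0
a=np.load("side12.npz")["im"]; cv2.imwrite("pics/s12.png",cv2.resize(a[80:240,180:340],(600,600),interpolation=3)[:,:,::-1])
s=get_state(); print(s["tool_pos"],s["force"],s["grasp_force"])
E
```

```text
t: 35.47
tool_pos: [0.6005, -0.3018, 0.2081]
eef_rot: [3.138, -0.001, 0.308]
force: [1.9, 0.7, -2.0]
grip_width: 0.0164
grasp_force: 39.1
t: 36.3
tool_pos: [0.6597, -0.0699, 0.2053]
eef_rot: [3.141, 0.0, 0.314]
force: [-0.4, -0.3, -0.1]
grip_width: 0.0164
grasp_force: 39.1
t: 36.47
tool_pos: [0.6596, -0.0713, 0.2053]
eef_rot: [3.141, 0.0, 0.312]
force: [0.1, 0.2, -0.5]
grip_width: 0.0166
grasp_force: 39.1
side lid 239
[ 0.6598 -0.0698  0.2379] [0.059 0.059 0.035] [0.22124332 0.2437434 ]
green 125 [ 0.6604 -0.0684] 0.14561272358030808
top lid 0
[ 0.65971797 -0.07079795  0.20533721] [ 0.21582206  0.38749438 -0.60998616] 39.112454652786255
```

View pics/s12.png

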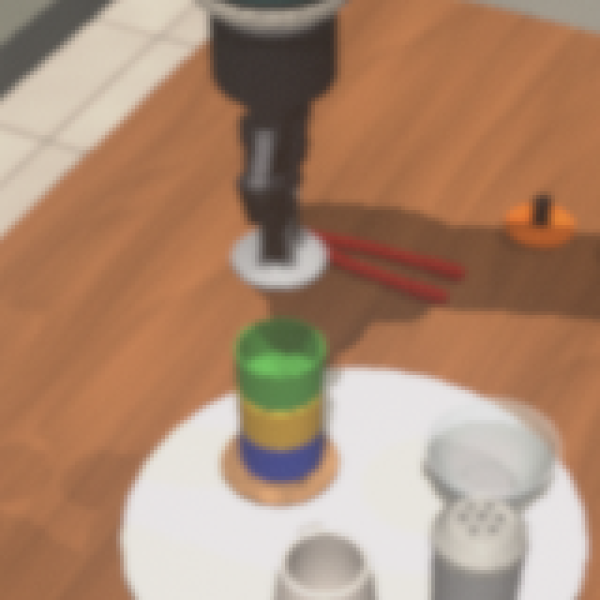

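The lid hangs level at (280,258) above the straight tower at (281,400), within 2 mm of its axis. Lowering.

```bash
python3 -m pendant '0 1 -20 0 0 0; 0.5 1.5 -40 0 0 0; 0.5 1.5 -53 0 0 0; 0.5 1.5 -60 0 0 0; 0.5 1.5 -64 0 0 0; 0.5 1.5 -67 0 0 0; 0.5 1.5 -69 0 0 0; 0.5 1.5 -70 0 0 0; 0.5 1.5 -70 0 0 0'; python3 -m pendant '0 0 -1 0 0 0; 0 0 -2 0 0 0; 0 0 -2.5 0 0 0; 0 0 -2.5 0 0 0'; python3 -m pendant '0 0 -1 0 0 0; 0 0 -1 0 0 0; 0 0 -1 0 0 0'
```

```text
t: 37.32
tool_pos: [0.6606, -0.068, 0.1357]
eef_rot: [3.141, -0.0, 0.314]
force: [-1.1, -0.2, -0.3]
grip_width: 0.0162
grasp_force: 39.1
t: 37.65
tool_pos: [0.6604, -0.068, 0.1328]
eef_rot: [-3.142, 0.0, 0.314]
force: [0.9, 0.2, -0.0]
grip_width: 0.0163
grasp_force: 39.1
t: 37.9
tool_pos: [0.6604, -0.068, 0.1318]
eef_rot: [-3.141, 0.0, 0.314]
force: [0.3, 0.7, -1.3]
grip_width: 0.0164
grasp_force: 39.1
```

```bash
python3 -m pendant '0 0 -1 0 0 0; 0 0 -1 0 0 0; 0 0 -1 0 0 0';  python3 -m pendant '0 0 -1 0 0 0; 0 0 -1 0 0 0; 0 0 -1 0 0 0'
```

```text
t: 38.15
tool_pos: [0.6608, -0.0679, 0.1315]
eef_rot: [3.141, -0.001, 0.314]
force: [-1.8, 0.0, 5.4]
grip_width: 0.0164
grasp_force: 39.6
t: 38.4
tool_pos: [0.6613, -0.0679, 0.1314]
eef_rot: [3.141, -0.002, 0.314]
force: [-3.7, 0.7, 14.7]
grip_width: 0.0164
grasp_force: 40.5
```

```bash
python3 -m pendant '0 0 1 0 0 0; 0 0 1.5 0 0 0; 0 0 1.5 0 0 0'; python3 -m pendant '0 0 0 0 0 0; 0 0 0 0 0 0; 0 0 0 0 0 0; 0 0 0 0 0 0; 0 0 0 0 0 0' 0.6; python3 -m pendant '0 0 8 0 0 0; 0 0 20 0 0 0; 0 0 45 0 0 0; 0 0 75 0 0 0; 0 0 90 0 0 0; -8 -30 90 0 0 0; -18 -68 90 0 0 0; -28 -106 90 0 0 0; -38 -144 90 0 0 0; -38 -144 90 0 0 0'; python3 - <<'E'
from h import *
c=(.66,-.0685); o=[]
for n in("side","top"):
    im,d=get_image(n); P=cloud(n,d); o.append(im); r=np.hypot(P[...,0]-c[0],P[...,1]-c[1])
    q=P[(r<.05)&(P[...,2]>.143)&(P[...,2]<.157)]; k=P[(r<.03)&(P[...,2]>.168)&(P[...,2]<.2)]
    print(n,"disc",((q.min(0)+q.max(0))/2).round(4),np.ptp(q,axis=0).round(3),"knob",k.mean(0).round(4),np.percentile(k[:,2],[50,95]).round(4))
    w=(P[...,2]>.022)&(P[...,2]<.2)&(P[...,1]>-.22); _,lb=cv2.connectedComponents(w.astype(np.uint8)); l0=np.bincount(lb[(r<.05)&(lb>0)]).argmax(); q=P[lb==l0]; print("plate",((q.min(0)+q.max(0))/2).round(4))
    H=cv2.cvtColor(im,cv2.COLOR_RGB2HSV); w=(H[...,1]>60)&(abs(P[...,2]-.039)<.006)&(r<.06)&(r>.04); print("cork",fitc(P[w],.044,c).round(4))
    # movement of other things versus first picture
    i0=np.load(n+"0.npz")["d"]
    P0=cloud(n,i0)
    for nm,p,rr in(("shaker",(.48,0),.06),("bowl",(.52,-.12),.06),("jug",(.57,.07),.06)):
        f=lambda P:np.median(P[(np.hypot(P[...,0]-p[0],P[...,1]-p[1])<rr)&(P[...,2]>.06)&(P[...,2]<.14)],axis=0).round(4)
        print(nm,f(P0),f(P))
a,b=o
cv2.imwrite("pics/end.png",np.hstack([cv2.resize(a[80:280,180:380],(400,400),interpolation=3),cv2.resize(b[120:290,210:380],(400,400),interpolation=3)])[:,:,::-1])
E
```

```text
t: 38.65
tool_pos: [0.6606, -0.068, 0.1315]
eef_rot: [3.142, -0.0, 0.314]
force: [-0.2, 0.2, 3.8]
grip_width: 0.0166
grasp_force: 39.3
t: 39.07
tool_pos: [0.6604, -0.068, 0.1313]
eef_rot: [-3.141, 0.0, 0.314]
force: [-0.6, -0.6, 1.2]
grip_width: 0.0513
grasp_force: 0.0
t: 39.9
tool_pos: [0.62, -0.2214, 0.2224]
eef_rot: [3.138, 0.002, 0.304]
force: [-0.5, -1.0, -0.2]
grip_width: 0.0508
grasp_force: 0.0
side disc [ 0.6605 -0.0676  0.15  ] [0.061 0.064 0.013] knob [ 0.6599 -0.065   0.1749] [0.1757 0.1792]
plate [ 0.5868 -0.0376  0.1009]
cork [ 0.6602 -0.0695]
shaker [0.4743 0.0184 0.117 ] [0.4742 0.0186 0.1165]
bowl [ 0.5235 -0.1342  0.0737] [ 0.523  -0.1341  0.0735]
jug [0.5572 0.0772 0.0907] [0.557  0.0775 0.0907]
top disc [ 0.6607 -0.0688  0.15  ] [0.062 0.06  0.014] knob [ 0.66   -0.0691  0.1772] [0.1774 0.1804]
plate [ 0.587  -0.0381  0.1048]
cork [ 0.6626 -0.0686]
shaker [ 0.478  -0.0014  0.1264] [ 0.4781 -0.0015  0.1258]
bowl [ 0.5205 -0.112   0.0746] [ 0.5201 -0.1118  0.0749]
jug [0.5446 0.0579 0.1008] [0.5447 0.0572 0.1008]
```

View pics/end.png

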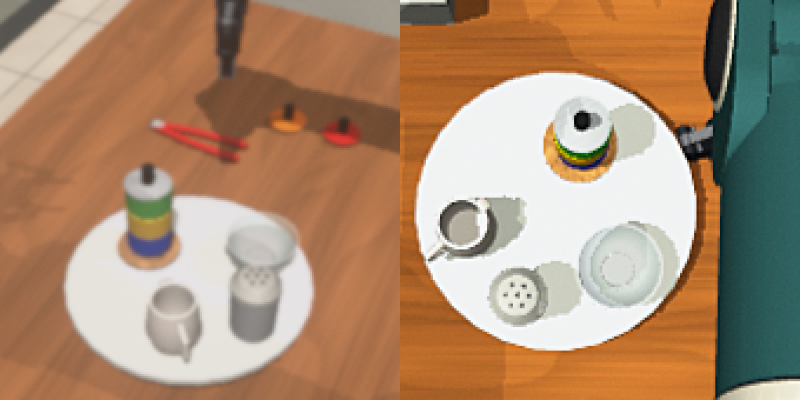

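The complete tower with its lid stands upright on the pad at left (150,215), right (582,140). The knob top reads 0.178 (expected 0.177). Shaker, jug and bowl are within 1 mm of their starting places, and the tongs look unmoved.

```bash
python3 -c "
from plant import *
print(finish_job())"
```

```text
the job is handed in; nothing more can be done
None
```

The tower is built and handed in: blue, yellow and green pots with the steel lid on top, seated and upright within about 2 mm of the cork pad's centre, at about 40 s of the 112 s; two grasps missed on the way, so green had to be set down and gripped again.

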